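Wedge a microscope-stage pillar tight in its socket

ROBOT

A 7-joint arm with a two-finger parallel gripper is mounted at the origin on the work surface. World frame = base frame: x ahead of the robot, y to its left, z up, the work surface at z = 0. Lengths are in m, angles in rad, forces in N, time in s.
With the tool pointing down it reaches from about 0.425 to 0.95 m from the base axis. Payload 16.7 kg.
Tool frame: the origin (TCP) lies at the very end of the fingers, on their centre line; the grasp point (between the pads) lies 19 mm behind it; x points along the fingers, y is the direction in which the jaws open and shut, and the axes are right-handed (so a half turn about x gives the same grasp; the last joint's range is limited). The gripper opens to 94 mm and grips with 3 to 60 N. Pads are 16 mm wide; open, the fingers measure 119 mm over their backs; the gripper's body (75 mm by 177 mm) begins 78 mm behind the grasp point.
Start: joints at [1.149, 0.426, 0.074, 1.606, -0.034, 1.111, -0.067], TCP at [0.181, -0.65, 0.205] pointing down, gripper open.
Joint ranges: [-2.85, 2.85], [-0.5, 2.14], [-1.23, 1.37], [0.21, 2.46], [-1.02, 4.16], [0.16, 2.05], [-2.73, 2.73]. Speed limits (rad/s): [1.89, 1.89, 2.39, 2.39, 3.01, 3.01, 3.01].

INTERFACE

Orientations are given as a unit quaternion [w, x, y, z].
In Python, from workcell import manip gives the robot as it stands. The module is installed in compiled form; this text tells all that it offers.
- The arm moves only by the tool servo_tool, never from a script. Its argument "deltas" is text: rows parted by semicolons, each of 5 numbers parted by spaces: the shift along the tool's x, y, z in cm, then the turn about the tool's x in degrees, then the gripper command: -1 is fully open, 1 is shut, values between are in proportion. A call has 1 to 5 rows; each row shifts and turns the commanded pose from where the row before left it, along the tool's axes as they then stand; what a row does not reach is not made up. A row lasts 1/12 s, in which the tool goes at most 41.7 mm and 7.16 degrees, less where a joint would pass 70% of its speed; a pose out of reach is approached as far as the arm can. A call is refused whole if a number of a shift passes 4.17 or a number of a turn 7.16, either way. A call with a gripper value outside its range is refused whole. The fingers move at their own pace and stop on an object; "newtons" is the grip in N (left out, the last holds). Time passes only in rows, so rows that do not move let the fingers close. It gives the time, the measured TCP pose, the force and the opening at its end, in the units of the state.
- manip.observe(): the state, without advancing time (a new reading comes with each control period).
- manip.capture(name): name is "scene" or "top" or "wrist"; returns (picture, depth): 480x640x3 uint8, red, green, blue; 480x640 float32, m along the optical axis (not along the pixel's ray), 0 where there is no reading.
- manip.get_calibration(name): a dict with "intrinsics" (3x3 intrinsics, pixels), "world_to_cam" (4x4, takes a point from world to camera coordinates); the wrist camera has in their place "mount" (4x4, takes a point from camera to tool coordinates, whose origin is the TCP and whose axes are the tool frame's). Camera axes: x right, y down, z forward; pixel columns grow to the right and rows downward; lengths in m; the calibration is good to about 2 mm. A picture is of the moment at which its call begins: read the wrist's pose just before it. get_calibration takes no time and is no camera call.
- manip.sign_off(): hands the job in, once; it reports no verdict.
The state is a dict: "clock": time; "joints": joint angles; "qvel": joint speeds; "effort": joint torques, N m; "eef_pos": TCP position; "tcp_rot": TCP orientation; "contact_force": force on the tool from outside, world axes, zero at the start; "wrist_torque": the same for the moment, N m; "finger_gap": opening from 0.0 (shut) to 1.0 (fully open).
Only numpy, scipy, OpenCV 4.12 (cv2) and the standard library are available. Lean on these libraries where they do the work, as an engineer would, in place of code of your own. Each camera call takes 0.05 s, during which the arm holds its last target. There are 200 camera calls.

TASK

The stage pillar stands loose in its aluminium socket on the optical table. Take the tapered key (the headed steel key whose sides narrow to a thin tip, not the parallel-sided one nor the round pin) out of its block, stand it tip down in the wide tapered gap between the socket wall and the flat of the pillar (not the narrow slit behind it) and let go of it. Then tap or press down on its head with the closed fingers until it is tight: the key goes down no further and the pillar is hard against the far wall of the socket. Let the key move the pillar; do not push it yourself.

Things in the scene. Friction and masses are not known exactly. Their poses are not given: they have to be found in the camera images.
- key_head (a point): Centre of the tapered key's head: a block 36 (x) x 30 (y) x 26 mm tall; grip it across the 30. Below the head a 65 mm wedge, 30 wide, narrowing in x from 32 to 6 mm at the tip, 78 mm below this point. Steel, 250 g, symmetric, upright (z up) in a black block 56 mm square, 30 tall; lift 30 mm to clear. Like blocks hold the bystanders: a headed key evenly 12 thick, a round-headed pin.
- gap_mouth (a point): Middle of the gap's mouth on top of the socket, 60 mm above the table. x points to the pillar, y along the gap (48 mm long), z up. Gap faces: socket wall 9.5 mm to -x, pillar 9.5 mm plus joint value to +x; both slope as the key does. With its x along this x the key wedges, standing, with head centre 46 mm above (2.5 mm less per mm of joint value); tight: 26 mm above, 4 mm to +x.
- socket: Fixed aluminium socket block, 115 x 72 mm, 60 mm tall, with foot flanges at both x ends; origin on the table right below gap_mouth, same axes; it reaches 34 mm to -x and 81 mm to +x. The steel pillar in it has a round top, 32 mm across, 22 mm above the socket's top, its axis 44 mm to +x plus joint value.
- pillar (a joint): How far the pillar has slid from the gap (m, along gap_mouth's x): 0 to 0.002 at the start, 0.008 hard against the socket's far wall. It slides stiffly and stays where left. Pressing the standing key's head down takes about 8 to 15 N, and steeply more once tight; the key alone is too light to.

How it is judged:
On the way:
1. the tapered key stands in the gap, let go, not yet driven home (horizontal distance between key_head and gap_mouth below 0.018 m and z of key_head in the frame of gap_mouth below 0.06 m and angle between key_head's own z axis and vertical below 0.25 rad and value of joint pillar below 0.0055 m and contact force between the fingers and key below 0.3 N), for 0.2 s.
At the end, for the whole second after the job is handed in: The pillar has been pushed to within 1.5 mm of the far wall (joint above 6.5 mm of 8); the tapered key stands upright (within 10 degrees) in the gap, its head centre less than 31 mm above the socket's top and within 18 mm of the middle of the gap sideways, at rest and released (value of joint pillar above 0.0065 m and z of key_head in the frame of gap_mouth below 0.031 m and horizontal distance between key_head and gap_mouth below 0.018 m and angle between key_head's own z axis and vertical below 0.18 rad and linear speed of key below 0.02 m/s); the robot touches nothing.
It fails at once if the robot itself pushes the pillar instead of the key doing it (contact force between the fingers and pillar above 6 N).
It also fails if it takes over 42 s, if anything falls off the work surface, if the arm or the gripper's body presses on something with over 40 N, if the wrist force passes 120 N, or if a joint passes its speed limit or range.

## Working session

There is one attempt and no reset: what is moved stays moved. The work goes in short steps, Python scripts to look and compute and a tool call to move; the robot and the scene stay as the last step left them, time stands still between calls to the robot, and variables do not carry over. Pictures are saved under pics/ and viewed, about 8 in all and at most 12, crops included, and the job is handed in when it is done.

Besides the shell and the picture viewer there is one more tool, called after "Request:" as name(argument=value, ...) on one line, values as JSON. servo_tool: Moves the arm, as the interface text tells. Its arguments: {"type":"object","properties":{"deltas":{"type":"string"},"newtons":{"type":"number"}},"required":["deltas"]}

```bash
mkdir -p pics; python3 - <<'E'
from workcell import manip
import cv2,numpy as np
s=manip.observe();print(s)
for n in("top","scene"):
    c=manip.get_calibration(n);print(n,c)
    im,d=manip.capture(n);np.savez(f"pics/{n}0.npz",im=im,d=d)
    cv2.imwrite(f"pics/{n}0.png",im[:,:,::-1])
print(manip.get_calibration("wrist"))
E
```

```text
{'clock': 0.0, 'joints': array([ 1.14953675,  0.42671379,  0.07383979,  1.60663688, -0.03407195,
        1.11080819, -0.06708902]), 'qvel': array([ 0.00109321, -0.00028735,  0.00037879,  0.00072641, -0.00142789,
       -0.00212793, -0.00179624]), 'effort': array([-4.98778409e-04, -9.35819292e+01,  3.66744362e+00, -4.54192185e+01,
       -4.88865771e-02,  2.01952510e-02,  1.51145850e-04]), 'eef_pos': array([ 0.18103064, -0.64979421,  0.20477427]), 'tcp_rot': array([-0.09533581, -0.70048584, -0.0962371 ,  0.70069186]), 'contact_force': array([ 0.46576066, -0.40567858,  0.21814533]), 'wrist_torque': array([ 0.02435753,  0.00675629, -0.03739369]), 'finger_gap': 0.9990727477844309}
top {'intrinsics': array([[588.49735245,   0.        , 313.01651974],
       [  0.        , 588.49735245, 243.19746832],
       [  0.        ,   0.        ,   1.        ]]), 'world_to_cam': array([[ 1.40580685e-03, -9.99603665e-01, -2.81164840e-02,
         4.52819241e-03],
       [-9.97415271e-01,  6.18235935e-04, -7.18498132e-02,
         5.19771557e-01],
       [ 7.18387193e-02,  2.81448175e-02, -9.97019091e
[... 376 characters left out ...]
  [ 0.70158634,  0.09087636, -0.70676594, -0.30933624],
       [-0.6975182 , -0.11529409, -0.70723096,  1.16582597],
       [ 0.        ,  0.        ,  0.        ,  1.        ]])}
{'intrinsics': array([[401.70582163,   0.        , 315.6291978 ],
       [  0.        , 401.70582163, 234.9559177 ],
       [  0.        ,   0.        ,   1.        ]]), 'mount': array([[ 3.39057662e-04, -2.36082798e-01,  9.71732884e-01,
        -1.79295276e-01],
       [ 9.99999941e-01,  1.37780792e-04, -3.15446737e-04,
         1.58979020e-03],
       [-5.94145784e-05,  9.71732933e-01,  2.36082830e-01,
        -6.82013115e-02],
       [ 0.00000000e+00,  0.00000000e+00,  0.00000000e+00,
         1.00000000e+00]])}
```

View pics/top0.png

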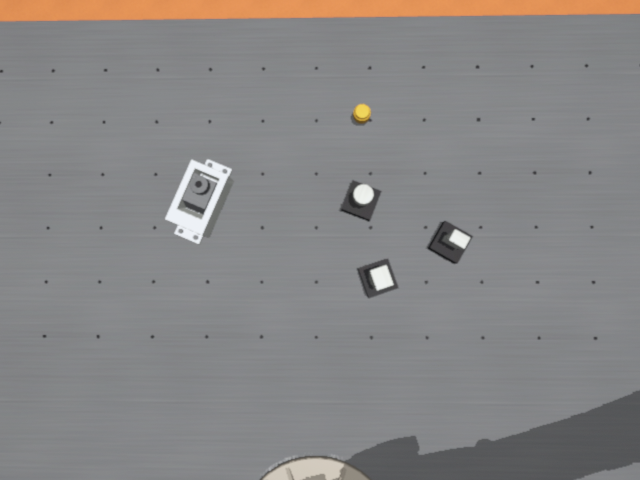

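View pics/scene0.png

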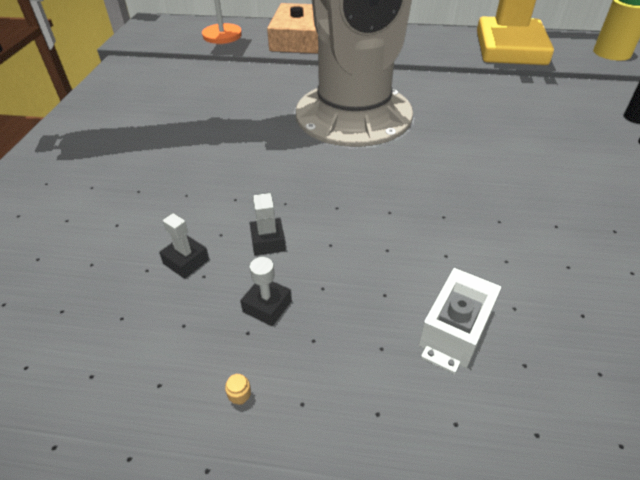

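The top view shows the pin at (364,195), headed keys at (381,278) and (459,240), and the socket at (200,200). The key at (381,278) has the larger head and is probably the tapered one, so I'll zoom in and measure.

```bash
cat > h.py <<'E'
from workcell import manip
import cv2,numpy as np
from scipy.spatial.transform import Rotation as R
def ray_plane(K,T,uv,z):  # T world_to_cam
    Ri=T[:3,:3].T; o=-Ri@T[:3,3]
    uv=np.atleast_2d(uv).astype(float)
    d=np.c_[(uv-K[:2,2])/np.diag(K)[:2],np.ones(len(uv))]@Ri.T
    return o+d*((z-o[2])/d[:,2])[:,None]
def cloud(K,T,dep):
    v,u=np.indices(dep.shape)
    p=np.stack([(u-K[0,2])/K[0,0]*dep,(v-K[1,2])/K[1,1]*dep,dep],-1)
    return (p-T[:3,3])@T[:3,:3]
def wristT(s):
    q=s["tcp_rot"];M=np.eye(4);M[:3,:3]=R.from_quat(np.r_[q[1:],q[0]]).as_matrix();M[:3,3]=s["eef_pos"]
    return np.linalg.inv(M@manip.get_calibration("wrist")["mount"])
E
python3 - <<'E'
from h import *
c=manip.get_calibration("top");K,T=c["intrinsics"],c["world_to_cam"]
z=np.load("pics/top0.npz");im,d=z["im"],z["d"]
P=cloud(K,T,d);Z=P[...,2]
print("table z",np.median(Z[300:330,150:300]))
def rep(n,m,zp):
    cs,_=cv2.findContours(m.astype(np.uint8),0,2)
    for k in cs:
        if cv2.contourArea(k)<60: continue
        r=cv2.minAreaRect(k);b=ray_plane(K,T,cv2.boxPoints(r),zp)
        e1=b[1]-b[0];e2=b[2]-b[1]
        print(n,np.round(r[0],1),"ctr",b.mean(0).round(4),"L",np.linalg.norm(e1).round(4),np.degrees(np.arctan2(e1[1],e1[0])).round(1),"L",np.linalg.norm(e2).round(4),np.degrees(np.arctan2(e2[1],e2[0])).round(1))
for (u,v) in((364,195),(381,278),(459,240)):
    w=Z[v-4:v+5,u-4:u+5];t=np.median(w);m=np.zeros(Z.shape,bool)
    m[v-25:v+25,u-25:u+25]=(im[v-25:v+25,u-25:u+25].min(-1)>150)&(abs(Z[v-25:v+25,u-25:u+25]-t)<.015)
    print("top z",t);rep("head",m,t)
m=np.zeros(Z.shape,bool);m[140:260,140:260]=(Z[140:260,140:260]>.05);rep("socket",m,.06)
print("pillar z",np.median(Z[182:190,196:206]))
s=np.load("pics/scene0.npz")["im"]
a=cv2.resize(im[145:255,150:250],(400,440),interpolation=2);b=cv2.resize(im[220:310,345:485],None,fx=2.8,fy=2.8)
e=cv2.resize(s[180:330,140:310],(400,353));f=cv2.resize(s[260:380,410:510],(400,480))[:348]
L=np.vstack([a[:250],f]);r=np.vstack([cv2.resize(b,(400,247)),e]);h=min(len(L),len(r),600)
cv2.imwrite("pics/m1.png",np.hstack([L[:h],r[:h]])[:,:,::-1])
E
```

```text
table z 0.00010510798251774276
top z 0.09695584316397711
head [363.5 194. ] ctr [ 0.5968 -0.082   0.097 ] L 0.0318 -90.2 L 0.0304 179.7
top z 0.0975577192041849
head [381.4 277.5] ctr [ 0.4571 -0.1108  0.0976] L 0.0305 -70.3 L 0.0352 -160.8
top z 0.0973680525347068
head [459.2 238.5] ctr [ 0.5217 -0.24    0.0974] L 0.0218 -29.5 L 0.0303 -119.6
socket [197.5 197.3] ctr [0.5978 0.2063 0.06  ] L 0.1158 -22.9 L 0.0749 -114.1
pillar z 0.0824612850738621
```

View pics/m1.png

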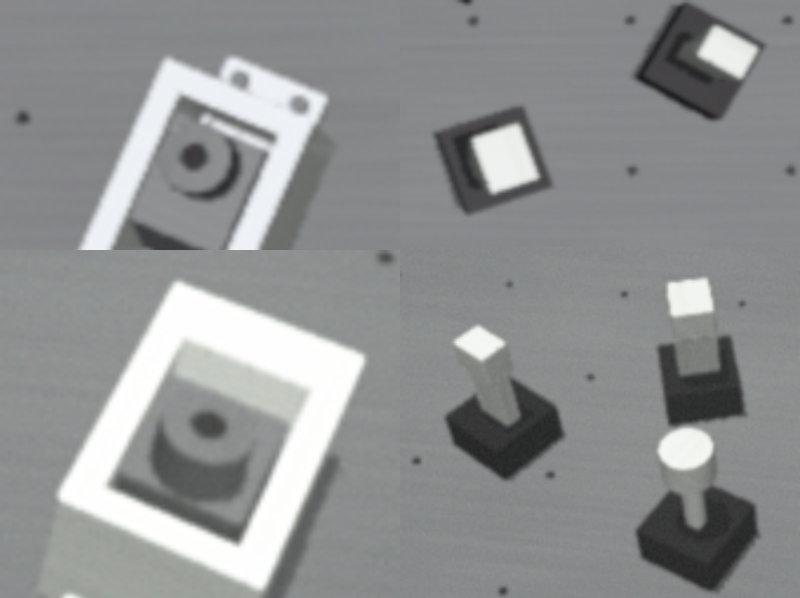

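The tapered key is the one with the 35×30 mm head, at (0.457, -0.111), with its x axis at 19°. The socket's wide gap is on the robot side, with its +x at about -23°. Next I'll plan the approach.

```bash
cat >> h.py <<'E'
def plan(p,ang):  # target TCP, world angle of jaw axis (deg, mod 180)
    s=manip.observe();q=s["tcp_rot"];M=R.from_quat(np.r_[q[1:],q[0]]).as_matrix()
    cur=np.degrees(np.arctan2(M[1,1],M[0,1]));dy=(ang-cur+90)%180-90
    t=-dy  # tool x down: turn about it is opposite
    d=np.array(p)-s["eef_pos"];M2=M@R.from_euler("x",t,degrees=True).as_matrix()
    print("t %.2f"%s["clock"],"pos",s["eef_pos"].round(4),"toolx",M[:,0].round(3),"jaw %.1f"%cur,"turn about x %.1f"%t,"q7 %.2f"%s["joints"][6])
    print(" shift now-frame cm",(M.T@d*100).round(2)," after turn cm",(M2.T@d*100).round(2),"gap %.3f"%s["finger_gap"],"F",s["contact_force"].round(1))
E
python3 -c "
from h import *
plan([.457,-.111,.19],109.7)"
```

```text
t 0.10 pos [ 0.1811 -0.6499  0.2049] toolx [-0.     0.001 -1.   ] jaw -74.4 turn about x -4.1 q7 -0.07
 shift now-frame cm [  1.53 -44.5  -41.04]  after turn cm [  1.53 -41.43 -44.14] gap 1.000 F [-0.2  0.8 -0.2]
```

Request:
servo_tool(deltas="0 0 0 -4.1 -1;0 -2.76 -2.94 0 -1;0 -2.76 -2.94 0 -1;0 -2.76 -2.94 0 -1;0 -2.76 -2.94 0 -1", newtons=40)

```text
clock: 0.52
eef_pos: [0.255, -0.5048, 0.205]
tcp_rot: [-0.12, -0.697, -0.121, 0.697]
contact_force: [1.9, -0.5, 0.4]
finger_gap: 0.999
```

Request:
servo_tool(deltas="0 -2.76 -2.94 0 -1;0 -2.76 -2.94 0 -1;0 -2.76 -2.94 0 -1;0 -2.76 -2.94 0 -1;0 -2.76 -2.94 0 -1")

```text
clock: 0.93
eef_pos: [0.347, -0.3253, 0.2055]
tcp_rot: [-0.121, -0.697, -0.121, 0.697]
contact_force: [1.7, -0.9, 1.3]
finger_gap: 0.995
```

Request:
servo_tool(deltas="0 -2.76 -2.94 0 -1;0 -2.76 -2.94 0 -1;0 -2.76 -2.94 0 -1;0 -2.76 -2.94 0 -1;0 0 0 0 -1")

```text
clock: 1.35
eef_pos: [0.4232, -0.1772, 0.2057]
tcp_rot: [0.123, 0.697, 0.124, -0.696]
contact_force: [0.1, 1.0, -0.8]
finger_gap: 1.0
```

```bash
cat >> h.py <<'E'
def look(name,zp,save,box=None,thr=150,amin=300):
    s=manip.observe();im,d=manip.capture("wrist");K=manip.get_calibration("wrist")["intrinsics"];T=wristT(s)
    cv2.imwrite(save,im[:,:,::-1]);np.savez(save+".npz",im=im,d=d,T=T)
    return K,T,im,cloud(K,T,d)
def rects(K,T,m,zp,amin=300):
    for k in cv2.findContours(m.astype(np.uint8),0,2)[0]:
        if cv2.contourArea(k)<amin: continue
        r=cv2.minAreaRect(k);b=ray_plane(K,T,cv2.boxPoints(r),zp);e1=b[1]-b[0];e2=b[2]-b[1]
        f=lambda e:(np.linalg.norm(e).round(4),(np.degrees(np.arctan2(e[1],e[0]))%180).round(1))
        print("px",np.round(r[0]),"ctr",b.mean(0).round(4),f(e1),f(e2))
E
python3 -c "
from h import *
plan([.457,-.111,.19],109.7)
K,T,im,P=look('wrist',0,'pics/w1.png')
Z=P[...,2]
rects(K,T,(im.min(-1)>150)&(abs(Z-.0975)<.01),.0975)
"
```

```text
t 1.35 pos [ 0.4232 -0.1772  0.2057] toolx [ 0.001  0.001 -1.   ] jaw -69.9 turn about x 0.4 q7 -0.99
 shift now-frame cm [ 1.59 -5.05 -5.44]  after turn cm [ 1.59 -5.09 -5.41] gap 1.000 F [ 0.1  1.  -0.8]
px [244. 157.] ctr [ 0.4576 -0.1124  0.0975] (np.float64(0.0278), np.float64(110.1)) (np.float64(0.0332), np.float64(18.4))
px [449. 134.] ctr [ 0.5216 -0.2412  0.0975] (np.float64(0.0214), np.float64(147.3)) (np.float64(0.0294), np.float64(60.9))
```

View pics/w1.png

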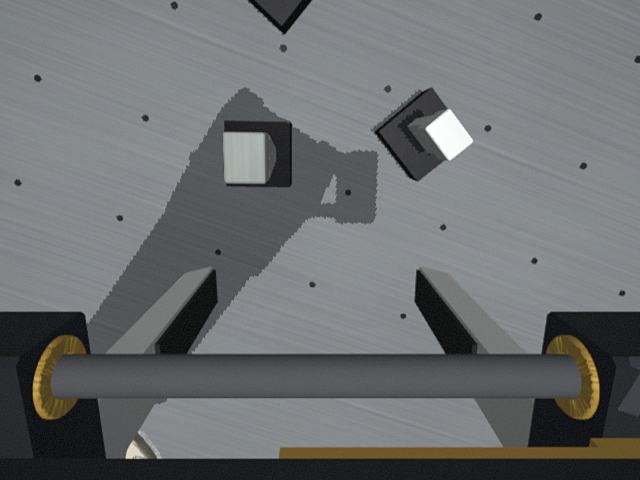

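The wrist view puts the key head at (244,157), matching the top camera to within 1.5 mm. I'll move over it and descend.

Request:
servo_tool(deltas="0 -2.5 -2.7 0.4 -1;0 -2.5 -2.7 0 -1;0 0 0 0 -1;3.5 0 0 0 -1;3.5 0 0 0 -1")

```text
clock: 1.82
eef_pos: [0.4557, -0.1191, 0.1358]
tcp_rot: [0.119, 0.698, 0.118, -0.696]
contact_force: [0.9, -0.8, -0.3]
finger_gap: 1.002
```

```bash
python3 -c "
from h import *
plan([.4573,-.1116,.066],109.9)
"
```

```text
t 1.82 pos [ 0.4557 -0.1191  0.1358] toolx [ 0.004 -0.001 -1.   ] jaw -70.7 turn about x -0.6 q7 -1.20
 shift now-frame cm [ 6.98 -0.67 -0.37]  after turn cm [ 6.98 -0.67 -0.38] gap 1.002 F [ 0.9 -0.8 -0.3]
```

Request:
servo_tool(deltas="2 -0.7 -0.4 0 -1;2.5 0 0 0 -1;2.3 0 0 0 -1;0 0 0 0 -1;0 0 0 0 1")

```text
clock: 2.23
eef_pos: [0.4551, -0.111, 0.067]
tcp_rot: [-0.118, -0.696, -0.119, 0.698]
contact_force: [0.8, 0.4, 0.6]
finger_gap: 0.959
```

Request:
servo_tool(deltas="0 0 0 0 1;0 0 0 0 1;0 0 0 0 1;0 0 0 0 1;0 0 0 0 1")

```text
clock: 2.65
eef_pos: [0.4564, -0.1108, 0.0682]
tcp_rot: [0.118, 0.698, 0.118, -0.697]
contact_force: [0.2, -0.5, 0.4]
finger_gap: 0.612
```

```bash
python3 -c "
from h import *
plan([.4573,-.1116,.066],109.9)
"
```

```text
t 2.65 pos [ 0.4564 -0.1108  0.0682] toolx [ 0.001 -0.    -1.   ] jaw -70.7 turn about x -0.6 q7 -1.28
 shift now-frame cm [ 0.22  0.11 -0.06]  after turn cm [ 0.22  0.11 -0.06] gap 0.612 F [ 0.2 -0.5  0.4]
```

Request:
servo_tool(deltas="0 0 0 0 1;0 0 0 0 1;0 0 0 0 1;0 0 0 0 1;0 0 0 0 1")

```text
clock: 3.07
eef_pos: [0.456, -0.1105, 0.0675]
tcp_rot: [0.118, 0.697, 0.118, -0.697]
contact_force: [0.3, 0.9, 1.2]
finger_gap: 0.319
```

Request:
servo_tool(deltas="-0.5 0 0 0 1;-2 0 0 0 1;-3 0 0 0 1;-4 0 0 0 1;-3 0 0 0 1")

```text
clock: 3.48
eef_pos: [0.4559, -0.1103, 0.1951]
tcp_rot: [0.118, 0.697, 0.119, -0.697]
contact_force: [2.0, -0.1, -2.8]
finger_gap: 0.316
```

```bash
python3 -c "
from h import *
plan([.576,.2154,.18],67.1)
"
```

```text
t 3.48 pos [ 0.4559 -0.1103  0.1951] toolx [ 0.  0. -1.] jaw -70.7 turn about x 42.2 q7 -1.18
 shift now-frame cm [  1.52 -26.78 -22.1 ]  after turn cm [  1.52 -34.68   1.61] gap 0.316 F [ 2.  -0.1 -2.8]
```

Request:
servo_tool(deltas="0 0 0 7 1;0 0 0 7 1;0 0 0 7 1;0 0 0 7 1;0 0 0 7 1")

```text
clock: 3.9
eef_pos: [0.4557, -0.1106, 0.1927]
tcp_rot: [0.099, -0.7, 0.099, 0.7]
contact_force: [-0.1, -0.5, -3.0]
finger_gap: 0.318
```

Request:
servo_tool(deltas="0 0 0 7.1 1;0 -3.8 0.8 0 1;0 -3.8 0.8 0 1;0 -3.8 0.8 0 1;0 -3.8 0.8 0 1")

```text
clock: 4.32
eef_pos: [0.4853, 0.0435, 0.1929]
tcp_rot: [-0.14, 0.693, -0.14, -0.693]
contact_force: [1.2, 0.3, -2.8]
finger_gap: 0.319
```

Request:
servo_tool(deltas="0 -3.8 0.8 0 1;0 -3.8 0.8 0 1;0 -3.5 0.8 0 1;0 0 0 0 1;0 0 0 0 1")

```text
clock: 4.73
eef_pos: [0.506, 0.1557, 0.1924]
tcp_rot: [0.139, -0.693, 0.138, 0.694]
contact_force: [-0.1, -1.2, -2.9]
finger_gap: 0.318
```

```bash
python3 -c "
from h import *
plan([.576,.2154,.18],67.1)
K,T,im,P=look('wrist',0,'pics/w2.png')
Z=P[...,2]
rects(K,T,(im.min(-1)>150)&(abs(Z-.06)<.006),.06)
"
```

```text
t 4.73 pos [0.506  0.1557 0.1924] toolx [-0.001  0.001 -1.   ] jaw -112.6 turn about x 0.3 q7 -2.51
 shift now-frame cm [ 1.24 -8.21 -4.17]  after turn cm [ 1.24 -8.23 -4.13] gap 0.318 F [-0.1 -1.2 -2.9]
px [203. 138.] ctr [0.5992 0.2082 0.06  ] (np.float64(0.0717), np.float64(68.9)) (np.float64(0.1164), np.float64(156.9))
```

View pics/w2.png

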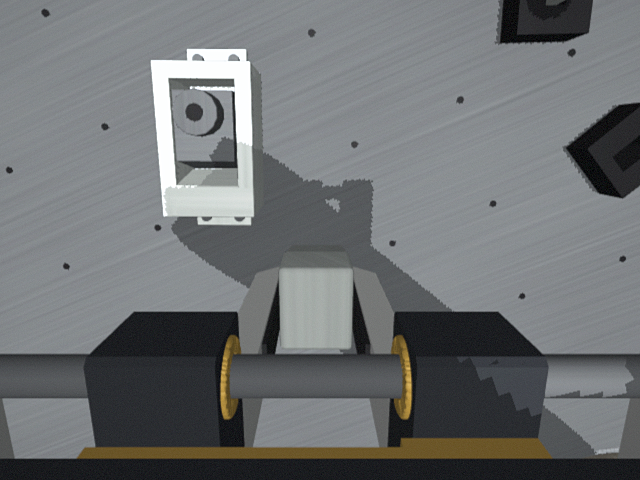

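The socket is at (203,138), with the wide gap at its near end, rows 165–187. I'll measure the held key and the gap in this same wrist frame, so calibration bias cancels out.

```bash
python3 -c "
from h import *
z=np.load('pics/w2.png.npz');im,d,T=z['im'],z['d'],z['T'];K=manip.get_calibration('wrist')['intrinsics']
P=cloud(K,T,d);Z=P[...,2]
print('head top z',np.median(Z[290:330,300:330]))
t=np.median(Z[290:330,300:330]);m=np.zeros(Z.shape,bool);m[240:352,270:365]=abs(Z[240:352,270:365]-t)<.004
rects(K,T,m,t);ys,xs=np.where(m);print(ys.min(),ys.max(),xs.min(),xs.max())
u=np.array([.9205,-.3907]);v=np.array([.3907,.9205]);g=np.array([.5776,.2174])
for c in(190,206,222): # profile along gap x
  for r in range(212,84,-4):
    p=P[r,c];w=p[:2]-g
    if c==206: print(r,im[r,c],'x %.1f y %.1f z %.1f'%(w@u*1e3,w@v*1e3,p[2]*1e3))
"
```

```text
head top z 0.22173218048227783
px [317. 306.] ctr [0.508  0.1529 0.2217] (np.float64(0.0368), np.float64(67.4)) (np.float64(0.0363), np.float64(159.0))
264 348 270 364
212 [203 209 205] x 27.6 y -85.7 z 371.6
208 [205 212 208] x -27.4 y 0.4 z 59.6
204 [208 217 213] x -24.1 y 0.1 z 60.3
200 [213 219 216] x -21.0 y -0.1 z 60.2
196 [209 219 214] x -17.9 y -0.2 z 59.9
192 [207 216 213] x -14.8 y -0.3 z 59.6
188 [210 219 215] x -11.6 y -0.7 z 60.3
184 [140 143 142] x -8.8 y -0.2 z 58.0
180 [138 142 140] x -6.7 y 2.3 z 48.0
176 [140 147 143] x -4.6 y 5.3 z 36.3
172 [163 167 163] x -2.3 y 8.0 z 25.7
168 [170 177 182] x -0.4 y 13.1 z 6.0
164 [50 51 55] x 5.2 y 4.6 z 36.7
160 [134 137 143] x 9.8 y -2.1 z 60.9
156 [149 153 154] x 12.8 y -1.9 z 59.7
152 [144 148 154] x 15.8 y -2.2 z 60.1
148 [146 152 154] x 18.7 y -1.9 z 58.4
144 [147 152 155] x 21.7 y -2.3 z 59.4
140 [148 151 155] x 24.7 y -2.4 z 59.1
136 [137 142 146] x 27.6 y -2.9 z 60.2
132 [104 107 112] x 30.3 y -8.6 z 81.2
128 [142 148 152] x 33.0 y -8.6 z 80.3
124 [143 145 150] x 35.7 y -9.1 z 81.7
120 [140 145 147] x 38.4 y -9.2 z 81.6
116 [140 142 149] x 41.0 y -9.6 z 82.3
112 [143 147 153] x 43.8 y -9.4 z 81.0
108 [140 144 149] x 46.3 y -9.8 z 82.2
104 [142 146 152] x 49.0 y -9.8 z 81.4
100 [140 146 151] x 51.6 y -10.1 z 81.9
96 [144 148 152] x 54.1 y -10.4 z 82.7
92 [64 65 68] x 56.9 y -10.1 z 80.9
88 [253 255 255] x 67.6 y 8.9 z 6.9
```

The gap faces measure -9.7 and +9.8 mm, so gap_mouth is confirmed at (0.5776, 0.2174). The held key sits about 2 mm to gap +x of the TCP.

```bash
python3 -c "
from h import *
plan([.5758,.2182,.093],67)
"
```

```text
t 4.78 pos [0.5061 0.1538 0.1923] toolx [-0.001 -0.    -1.   ] jaw -112.7 turn about x 0.3 q7 -2.51
 shift now-frame cm [ 9.93 -8.64 -3.95]  after turn cm [ 9.93 -8.65 -3.91] gap 0.318 F [-0.7  0.8 -2.8]
```

Request:
servo_tool(deltas="0 -2.2 -1 0.3 1;0 -2.2 -1 0 1;0 -2.2 -1 0 1;0 -2 -0.9 0 1;0 0 0 0 1")

```text
clock: 5.2
eef_pos: [0.578, 0.2184, 0.1923]
tcp_rot: [0.142, -0.693, 0.142, 0.693]
contact_force: [-2.2, -0.5, -3.0]
finger_gap: 0.318
```

Request:
servo_tool(deltas="1.5 0 0 0 1;2 0 0 0 1;1 0 0 0 1;0 0 0 0 1;0 0 0 0 1")

```text
clock: 5.62
eef_pos: [0.5759, 0.2164, 0.1476]
tcp_rot: [0.142, -0.692, 0.142, 0.693]
contact_force: [-0.7, 0.7, -1.8]
finger_gap: 0.314
```

```bash
python3 -c "
from h import *
plan([.5758,.2182,.093],67)
im,d=manip.capture('scene');cv2.imwrite('pics/s2.png',cv2.resize(im[220:400,380:560],(600,600))[:,:,::-1])
"
```

```text
t 5.62 pos [0.5759 0.2164 0.1476] toolx [-0.001 -0.001 -1.   ] jaw -113.2 turn about x -0.2 q7 -2.63
 shift now-frame cm [ 5.46 -0.17  0.08]  after turn cm [ 5.46 -0.17  0.08] gap 0.314 F [-0.7  0.7 -1.8]
```

View pics/s2.png

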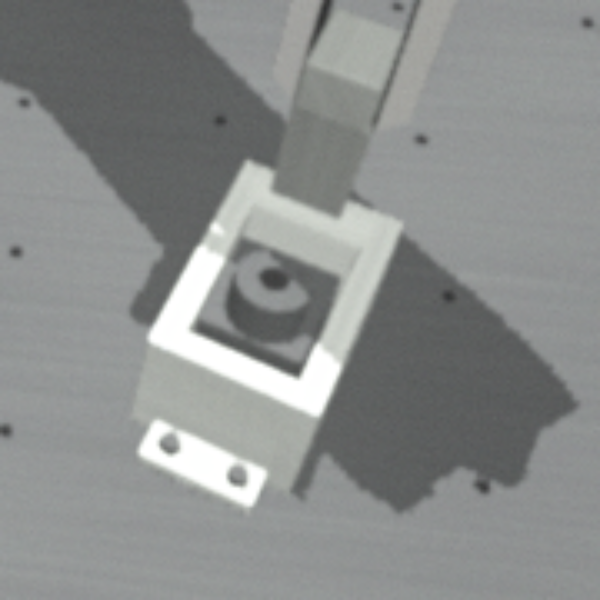

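The key tip (about (310,205) in the crop) hangs centred over the pocket and in line with it. I'll lower it.

Request:
servo_tool(deltas="1.5 -0.1 0 0 1;1.5 0 0 0 1;1 0 0 0 1;0.5 0 0 0 1;0 0 0 0 1")

```text
clock: 6.08
eef_pos: [0.5761, 0.218, 0.1021]
tcp_rot: [0.142, -0.692, 0.142, 0.693]
contact_force: [0.2, -1.3, -2.5]
finger_gap: 0.316
```

```bash
python3 -c "
from h import *
plan([.5758,.2182,.093],67)
"
```

```text
t 6.08 pos [0.5761 0.218  0.1021] toolx [-0.001 -0.    -1.   ] jaw -113.1 turn about x -0.1 q7 -2.66
 shift now-frame cm [ 0.91 -0.    0.04]  after turn cm [ 0.91 -0.    0.04] gap 0.316 F [ 0.2 -1.3 -2.5]
```

Request:
servo_tool(deltas="0.4 0 0 0 1;0.4 0 0 0 1;0.1 0 0 0 1;0 0 0 0 1;0 0 0 0 1")

```text
clock: 6.5
eef_pos: [0.5765, 0.2184, 0.0937]
tcp_rot: [-0.142, 0.693, -0.142, -0.693]
contact_force: [0.3, 0.1, -2.1]
finger_gap: 0.317
```

Request:
servo_tool(deltas="0.1 0 0 0 1;0.1 0 0 0 1;0 0 0 0 0.1;0 0 0 0 0;0 0 0 0 0")

```text
clock: 6.92
eef_pos: [0.5766, 0.2184, 0.0917]
tcp_rot: [-0.142, 0.693, -0.142, -0.693]
contact_force: [-0.0, 0.3, 0.0]
finger_gap: 0.483
```

Request:
servo_tool(deltas="0 0 0 0 0;0 0 0 0 0;0 0 0 0 0;0 0 0 0 0;-1 0 0 0 0")

```text
clock: 7.33
eef_pos: [0.5755, 0.2178, 0.1003]
tcp_rot: [0.141, -0.692, 0.142, 0.694]
contact_force: [-1.2, -0.0, -0.3]
finger_gap: 0.499
```

Request:
servo_tool(deltas="-2 0 0 0 0;-2 0 0 0 0.5;-1.5 0 0 0 1;0 0 0 0 1;0 0 0 0 1")

```text
clock: 7.75
eef_pos: [0.5769, 0.2185, 0.1578]
tcp_rot: [-0.142, 0.693, -0.141, -0.692]
contact_force: [-0.2, -0.1, 0.4]
finger_gap: 0.25
```

```bash
python3 -c "
from h import *
plan([.5776,.2174,.14],67)
im,d=manip.capture('scene');cv2.imwrite('pics/s3.png',cv2.resize(im[220:400,380:560],(600,600))[:,:,::-1])
K,T,im,P=look('wrist',0,'pics/w3.png');Z=P[...,2];g=np.array([.5776,.2174])
w=P[...,:2]-g;m=(np.hypot(w[...,0],w[...,1])<.03)&(Z>.095)&(Z<.14)
print('head top z',np.median(Z[m]),m.sum(),'z range',np.percentile(Z[m],[5,95]));rects(K,T,m&(Z>np.median(Z[m])-.004),np.median(Z[m]))
"
```

```text
t 7.75 pos [0.5769 0.2185 0.1578] toolx [ 0.002  0.001 -1.   ] jaw -113.1 turn about x -0.1 q7 -2.62
 shift now-frame cm [ 1.78  0.08 -0.11]  after turn cm [ 1.78  0.08 -0.11] gap 0.250 F [-0.2 -0.1  0.4]
head top z 0.11787540692766658 3300 z range [0.10465993 0.11901523]
px [315. 258.] ctr [0.5784 0.2161 0.1179] (np.float64(0.0361), np.float64(156.0)) (np.float64(0.0295), np.float64(66.9))
```

View pics/s3.png

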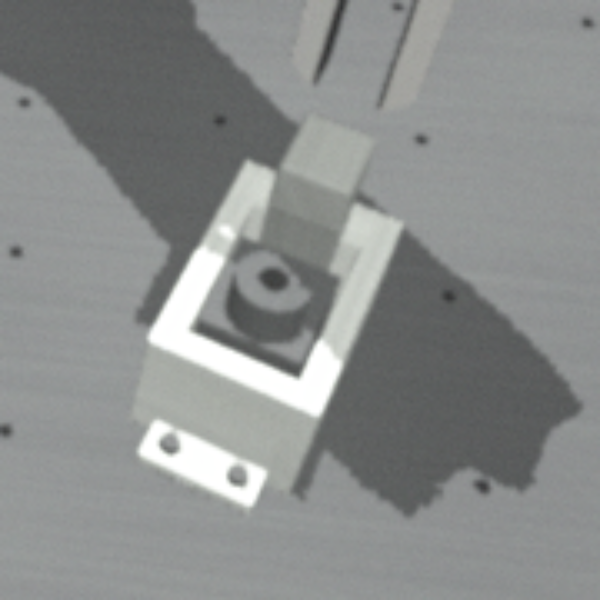

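The key now stands upright and let go, with its head centre about 45 mm above the socket; in the crop its head is at (330,155). Next I'll close the fingers and press.

Request:
servo_tool(deltas="0 0 0 0 1;0 0.15 -0.3 0 1;1 0 0 0 1;1.5 0 0 0 1;0 0 0 0 1")

```text
clock: 8.27
eef_pos: [0.5772, 0.2148, 0.1283]
tcp_rot: [0.141, -0.692, 0.143, 0.694]
contact_force: [-1.3, 0.1, -0.3]
finger_gap: 0.008
```

Request:
servo_tool(deltas="0.5 0 0 0 1;0.5 0 0 0 1;0.3 0 0 0 1;0.2 0 0 0 1;0 0 0 0 1")

```text
clock: 8.68
eef_pos: [0.5788, 0.2158, 0.1166]
tcp_rot: [-0.142, 0.693, -0.142, -0.693]
contact_force: [0.5, -0.0, 0.2]
finger_gap: 0.004
```

```bash
python3 -c "
from h import *
plan([.580,.2157,.118],67)
"
```

```text
t 8.68 pos [0.5788 0.2158 0.1166] toolx [ 0.  0. -1.] jaw -113.1 turn about x -0.1 q7 -2.64
 shift now-frame cm [-0.14 -0.04 -0.11]  after turn cm [-0.14 -0.04 -0.11] gap 0.004 F [ 0.5 -0.   0.2]
```

Request:
servo_tool(deltas="0.1 0 0 0 1;0.1 0 -0.1 0 1;0.1 0 0 0 1;0.1 0 0 0 1;0 0 0 0 1")

```text
clock: 9.1
eef_pos: [0.5795, 0.2154, 0.1124]
tcp_rot: [-0.142, 0.693, -0.142, -0.693]
contact_force: [-0.9, 1.3, 1.5]
finger_gap: 0.004
```

Request:
servo_tool(deltas="0.1 0 0 0 1;0.1 0 0 0 1;0.1 0 0 0 1;0.1 0 0 0 1;0 0 0 0 1")

```text
clock: 9.52
eef_pos: [0.5801, 0.2152, 0.1086]
tcp_rot: [-0.142, 0.693, -0.142, -0.692]
contact_force: [1.9, -0.5, 2.4]
finger_gap: 0.005
```

The force is lower than expected, so I'll check that the key hasn't tilted.

```bash
python3 -c "
from h import *
plan([.580,.2157,.118],67)
im,d=manip.capture('scene');a=cv2.resize(im[220:400,380:560],(400,400))
K,T,im,P=look('wrist',0,'pics/w4.png')
cv2.imwrite('pics/m4.png',np.hstack([a,im[80:480,120:520]])[:,:,::-1])
c=manip.get_calibration('top');im,d=manip.capture('top');Q=cloud(c['intrinsics'],c['world_to_cam'],d)
g=np.array([.5776,.2174]);w=P[...,:2]-g;Z=P[...,2]
m=(np.hypot(w[...,0],w[...,1])<.03)&(Z>.085)&(Z<.14);print(m.sum(),np.percentile(Z[m],[5,25,50,75,95]))
"
```

```text
t 9.52 pos [0.5801 0.2152 0.1086] toolx [ 0.001  0.    -1.   ] jaw -113.1 turn about x -0.1 q7 -2.64
 shift now-frame cm [-0.94 -0.04  0.03]  after turn cm [-0.94 -0.04  0.03] gap 0.005 F [ 1.9 -0.5  2.4]
3220 [0.09077695 0.10715398 0.10859856 0.12376404 0.13695579]
```

View pics/m4.png

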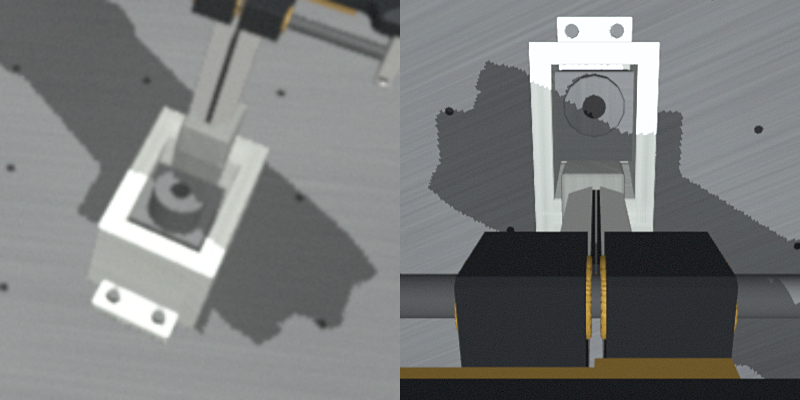

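The key is upright, its head is flush under the fingers at z≈0.108, and it is going down. I'll continue.

Request:
servo_tool(deltas="0.1 0 0 0 1;0.1 0 -0.1 0 1;0.1 0 0 0 1;0.1 0 0 0 1;0 0 0 0 1")

```text
clock: 10.08
eef_pos: [0.5808, 0.2148, 0.1046]
tcp_rot: [-0.142, 0.693, -0.142, -0.693]
contact_force: [2.9, -1.1, 3.3]
finger_gap: 0.005
```

Request:
servo_tool(deltas="0.1 0 0 0 1;0.1 0 -0.1 0 1;0.1 0 0 0 1;0.1 0 0 0 1;0 0 0 0 1")

```text
clock: 10.5
eef_pos: [0.5815, 0.2145, 0.1005]
tcp_rot: [-0.142, 0.693, -0.142, -0.693]
contact_force: [2.4, -0.4, 3.2]
finger_gap: 0.005
```

Request:
servo_tool(deltas="0.1 0 0 0 1;0.1 0 0 0 1;0 0 0 0 1;0 0 0 0 1;0 0 0 0 1")

```text
clock: 10.92
eef_pos: [0.5819, 0.2146, 0.0991]
tcp_rot: [-0.142, 0.693, -0.142, -0.692]
contact_force: [1.0, -0.9, 10.1]
finger_gap: 0.003
```

Request:
servo_tool(deltas="0.1 0 0 0 1;0 0 0 0 1;0.1 0 0 0 1;0 0 0 0 1;0 0 0 0 1")

```text
clock: 11.33
eef_pos: [0.5825, 0.2152, 0.0987]
tcp_rot: [-0.142, 0.694, -0.141, -0.692]
contact_force: [-5.1, -3.3, 32.0]
finger_gap: 0.004
```

It is tight: the force jumped to 32 N with no further travel. I'll back off and check.

Request:
servo_tool(deltas="-0.5 0 0 0 1;-2 0 0 0 1;-3 0 0 0 1;-3 0 0 0 1;0 0 0 0 1")

```text
clock: 11.75
eef_pos: [0.5831, 0.2157, 0.1866]
tcp_rot: [-0.143, 0.694, -0.141, -0.691]
contact_force: [0.1, 0.3, 0.9]
finger_gap: 0.008
```

Request:
servo_tool(deltas="0 0 2.5 0 1;0 0 2.5 0 1;0 0 2.5 0 1;0 0 0 0 1;0 0 0 0 1")

```text
clock: 12.17
eef_pos: [0.5113, 0.2445, 0.1814]
tcp_rot: [0.141, -0.693, 0.141, 0.693]
contact_force: [0.7, 0.0, -0.2]
finger_gap: 0.006
```

```bash
python3 -c "
from h import *
plan([.580,.2157,.118],67)
K,T,im,P=look('wrist',0,'pics/w5.png');Z=P[...,2];g=np.array([.5776,.2174])
w=P[...,:2]-g;m=(np.hypot(w[...,0],w[...,1])<.035)&(Z>.09)&(Z<.11)
print('head top z',np.median(Z[m]));rects(K,T,m&(abs(Z-np.median(Z[m]))<.004),np.median(Z[m]))
rects(K,T,(im.min(-1)>150)&(abs(Z-.06)<.006),.06)
u=np.array([.9205,-.3907]);v=np.array([.3907,.9205]);X=w@u;Y=w@v
m=(abs(X-.05)<.03)&(abs(Y)<.025)&(abs(Z-.082)<.004);print('pillar x (mid)',(X[m].min()+X[m].max())/2,np.percentile(X[m],[1,99]))
cv2.imwrite('pics/w5.png',im[:,:,::-1])
"
```

```text
t 12.17 pos [0.5113 0.2445 0.1814] toolx [-0. -0. -1.] jaw -113.0 turn about x -0.0 q7 -2.68
 shift now-frame cm [ 6.34 -0.04 -7.45]  after turn cm [ 6.34 -0.04 -7.45] gap 0.006 F [ 0.7  0.  -0.2]
head top z 0.09875027559846161
px [314. 126.] ctr [0.5811 0.215  0.0988] (np.float64(0.0291), np.float64(67.0)) (np.float64(0.0353), np.float64(157.7))
px [314.  95.] ctr [0.5989 0.2069 0.06  ] (np.float64(0.0712), np.float64(67.0)) (np.float64(0.1142), np.float64(158.7))
pillar x (mid) 0.051943781680155995 [0.03704022 0.06644646]
```

View pics/w5.png

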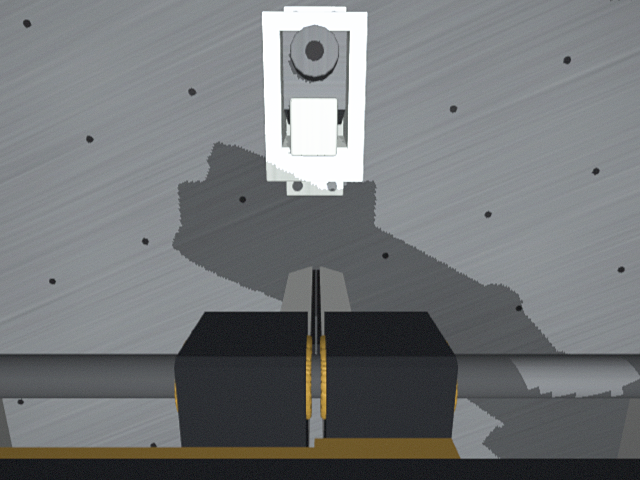

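The key stands upright at (314,126). Its head centre is 25.8 mm above the socket and 4 mm to +x. The slit behind the pillar is closed: the pillar axis is at 51.9 mm, so the joint is about 7.9 mm.

```bash
python3 -c "
from workcell import manip
print(manip.sign_off())"
```

```text
the job is handed in; nothing more can be done
None
```

The tapered key is wedged tight in the wide gap, the pillar has moved to the far wall, and I handed the job in at about 12 s of the allowed 42 s.

I took the key from its block, stood it tip down in the gap and let go. It stood with its head centre about 45 mm above the socket. I then pressed it down with the closed fingers until the force jumped to 32 N with no further travel, and backed the arm off.

| Last check | Measured | Required |
|---|---|---|
| Head centre above socket | 25.8 mm | below 31 mm |
| Head sideways from gap middle | about 4 mm | within 18 mm |
| Pillar axis (joint value) | 51.9 mm (about 7.9 mm) | above 6.5 mm |
| Key tilt | upright by eye, angle not measured | within 10 degrees |
| Robot contact | none, arm clear of everything | touches nothing |

- **Press force:** it read only about 2–3 N during most of the drive, below the 8–15 N stated. A picture partway through showed the key upright and going down properly, and the force rose once it was tight.
- **Position agreement:** the top and wrist cameras differed by about 2 mm on the socket position, which was well within what the placing needed.

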